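# Clear the gel bottle and clip the chart board

### The arm

A 6-joint arm with a two-finger parallel gripper is mounted at the origin on the work surface. World frame = base frame: x ahead of the robot, y to its left, z up, the work surface at z = 0. Lengths are in m, angles in rad, forces in N, time in s.
With the tool pointing down it reaches from about 0.275 to 0.85 m from the base axis. Payload 19 kg.
Tool frame: the origin (TCP) lies midway between the tips of the shut fingers; the grasp point (between the pads) lies 19 mm behind it; z points along the fingers, y is the line along which they close (so a half turn about z gives the same grasp; the last joint's range is limited). The gripper opens to 85 mm and grips with 20 to 120 N. Pads are 22 mm wide; open, the fingers measure 114 mm over their backs; the gripper's body (76 mm by 85 mm) begins 54 mm behind the grasp point. The pads swing forward as they close: fully open they stand 13 mm farther back than shut.
Start: joints at [-1.363, 0.15, 1.437, -0, 1.554, -0.134], TCP at [0.193, -0.542, 0.231] pointing down, gripper open.
Joint ranges: [-2.8, 2.8], [-0.68, 2.1], [0.12, 2.68], [-1.39, 4.53], [0.16, 2.79], [-2.81, 2.81]. Speed limits (rad/s): [1.89, 1.89, 2.22, 3.01, 3.01, 3.01].

### API

Orientations are given as a unit quaternion [x, y, z, w].
In Python, from rig import telemetry, optics, ticket gives the robot as it stands. The module is installed in compiled form; this text tells all that it offers.
- The arm moves only by the tool jog_arm, never from a script. Its argument "series" is a list of rows, each a list of 7 numbers: the turn, a rotation vector about the tool's x, y, z in rad, then the shift along the tool's x, y, z in cm, then the opening, from 0 (shut) to 1 (fully open). In form: [[wx, wy, wz, x, y, z, hand], ...]. A call has exactly 8 rows; each row shifts and turns the commanded pose from where the row before left it, along the tool's axes as they then stand; what a row does not reach is not made up. A row lasts 1/10 s, in which the tool goes at most 50 mm and 8.59 degrees, less where a joint would pass 70% of its speed; a pose out of reach is approached as far as the arm can. A call with a gripper value outside its range is refused whole. The fingers move at their own pace and stop on an object; the grip force is fixed at half the most. Time passes only in rows, so rows that do not move let the fingers close, or fill a call up. It gives the time, the measured TCP pose, the force, the opening and the grip force at its end, in the units of the state.
- telemetry.sense(): the state, without advancing time (a new reading comes with each control period).
- optics.snapshot(name): name is "scene" or "top"; returns a dict with "img" (400x640x3 uint8, red, green, blue), "z_map" (400x640 float32, m along the optical axis (not along the pixel's ray), 0 where there is no reading), "fx", "fy", "cx", "cy" (pixels), "camera_from_world" (4x4, takes a point from world to camera coordinates). Camera axes: x right, y up, looking along -z (the intrinsics and any distortion apply to the point x, -y, -z); pixel columns grow to the right and rows downward; lengths in m; the calibration is good to about 2 mm. A picture is of the moment at which its call begins.
- ticket.sign_off(): hands the job in; it is judged then, once.
The state is a dict: "t": time; "joint_pos": joint angles; "joint_vel": joint speeds; "joint_efforts": joint torques, N m; "eef_pos": TCP position; "orientation": TCP orientation; "ft_force": force on the tool from outside, world axes, zero at the start; "wrist_torque": the same for the moment, N m; "opening": finger opening in m; "finger_force": force on a finger pad.
Only numpy, scipy, OpenCV 4.12 (cv2) and the standard library are available. Lean on these libraries where they do the work, as an engineer would, in place of code of your own. Each camera call takes 0.05 s, during which the arm holds its last target. There are 200 camera calls.

### The job

The hand-gel bottle stands in the way, right in front of the chart board's free upright edge: first move it, keeping it upright, onto the middle of the round cork coaster. Then fetch the sprung clip from its narrow holder, lay it on its side on the open desk so you can take it by its two handles, squeeze them, and clip it well onto that upright front edge of the board, level and pointing straight along the board. Let go, leaving it gripping the board by itself, and do not knock over or shove the other things on the desk.

Things in the scene. Friction and masses are not known exactly. Their poses are not given: they have to be found in the camera images.
- board: fixed upright brown chart board on a dark weighted foot. Origin on the desk under its free front edge; x runs from that edge along the board, y is square to its faces, z up. Board x 0 to 150 mm, 6 mm thick (y -3 to 3), 6 to 102 mm high; a steel bar on top at x 85 to 135 reaches 108 mm. Foot x 57 to 153, 70 mm wide, 12 mm high: the front edge overhangs freely
- board_edge (a point): point on the board's front edge, 50 mm above the desk; axes as board
- gel: white hand-gel bottle, loose, 48 mm diameter in its lower 60 mm and more, 118 mm high with cap; origin at the centre of its underside, z up. Starts standing about 45 mm in front of the board's edge
- coaster: round cork coaster, 104 mm diameter, 6 mm thick, fixed to the desk; origin at the centre of its underside
- holder: narrow white open tray in which the clip lies, fixed; 112 (x) by 70 (y) mm outside, 28 mm high, walls 4 mm, floor 4 mm thick; origin at the centre of its underside. Its walls leave no room for fingers beside the clip
- clip: loose steel sprung clip (clothes-peg type, two mirror-image halves) lying on its side, hinge axis upright; 26 mm high without its tab, 90 mm long. Origin on the hinge axis at the underside; x to the jaws (tips at x 40), handles to -x, z up. At rest the handles splay out to 49 mm over all at their ends (x -45)
- clip_tip (a point): point between the jaw tips, 40 mm ahead of the hinge, 13 mm above the underside; axes as clip. Fully squeezed, the jaw gap is 20 mm wide at the tips and about 16 mm at 20 mm behind them; the hinge barrel, radius 8.5 mm, ends it
- clip_grip (a point): point midway between the handles where they are best squeezed along y, 41 mm behind the hinge, 13 mm above the underside; axes as clip. Fully squeezed (about 10 N) the handles are parallel to x, 26 mm over all, ending at x -50
- clip_tab (a point): middle of the dark upright tab over the hinge, 39.5 mm above the clip's underside; tab 22 mm (x) by 12 mm (y) by 27 mm high, easily pinched across y; axes as clip
- clip_lever (a joint): opening of one half of the clip in rad (the other moves alike): 0 jaws shut, 0.24 fully squeezed; about 0.055 when biting on the board
- tape: bystander: roll of white tape lying flat, 72 mm diameter, 25 mm high; origin at centre of underside
- jar: bystander: glass jar, 56 mm diameter, 65 mm high; origin at centre of underside
- pills: bystander: small amber pill jar, 38 mm diameter, 60 mm high; origin at centre of underside
- carton: bystander: cardboard carton 120 x 45 x 35 mm lying flat; origin at centre of underside
- stapler: bystander: black stapler 130 x 34 x 50 mm; origin at centre of underside

How it is judged:
On the way, in this order (a step that is already met when the one before it is completed fails the run):
1. the gel bottle stands on the coaster (horizontal distance between gel and coaster below 0.03 m and height (world z) of gel between 0.003 and 0.01 m and angle between gel's own z axis and vertical below 0.12 rad and linear speed of gel below 0.02 m/s), for 0.2 s.
2. the clip lies on its side on the desk outside its holder, let go (horizontal distance between clip and holder above 0.06 m and height (world z) of clip below 0.008 m and angle between clip's own z axis and vertical below 0.2 rad and contact force between the fingers and clip below 0.1 N and linear speed of clip below 0.03 m/s), for 0.1 s.
3. the clip grips the board's front edge (x of clip_tip in the frame of board_edge between 0.01 and 0.04 m and y of clip_tip in the frame of board_edge between -0.012 and 0.012 m and angle between the x axis of clip and the x axis of board, either way round below 0.25 rad and angle between clip's own z axis and vertical below 0.25 rad and value of joint clip_lever above 0.03 rad and contact force between clip and board above 2 N), for 0.2 s.
At the end, for the whole second after the job is handed in: The gel bottle stands upright on the coaster, within 30 mm of its middle; the clip grips the board's front edge by itself, jaw tips 10 to 40 mm past the edge and within 12 mm of the board's middle plane, pointing along the board within 0.25 rad and level within 0.25 rad; both at rest (all of step 1 and all of step 3 and linear speed of clip below 0.02 m/s); the robot touches nothing.
It fails at once if the gel bottle is tipped over (angle between gel's own z axis and vertical above 0.7 rad).
It fails at once if a bystander is shoved more than 40 mm or knocked over (distance of any of tape, jar, pills, carton, stapler from where it was at the start of the episode above 0.04 m or angle between any of tape, jar, pills, carton, stapler's own z axis and vertical above 0.6 rad).
It also fails if it takes over 72 s, if anything falls off the work surface, if the arm or the gripper's body presses on something with over 40 N, if the wrist force passes 120 N, or if a joint passes its speed limit or range.

## Working session

There is one attempt and no reset: what is moved stays moved. The work goes in short steps, Python scripts to look and compute and a tool call to move; the robot and the scene stay as the last step left them, time stands still between calls to the robot, and variables do not carry over. Pictures are saved under pics/ and viewed, at most 10 in all, crops included, and the job is handed in when it is done.

Besides the shell and the picture viewer there is one more tool, called after "Call:" as name(argument=value, ...) on one line, values as JSON. jog_arm: Moves the arm, as the interface text tells. Its arguments: {"type":"object","properties":{"series":{"type":"array","items":{"type":"array","items":{"type":"number"}}}},"required":["series"]}

```bash
mkdir -p pics; cat > h.py <<'E'
import numpy as np, cv2
from rig import telemetry, optics, ticket
def cloud(s):
    z=s["z_map"]; v,u=np.mgrid[0:400,0:640]
    P=np.stack([(u-s["cx"])/s["fx"]*z,-(v-s["cy"])/s["fy"]*z,-z,np.ones_like(z)],-1)
    W=P@np.linalg.inv(s["camera_from_world"]).T
    W=W[...,:3]; W[z<=0]=np.nan
    return W
def save(s,n): cv2.imwrite(f"pics/{n}.png",s["img"][...,::-1])
E
python3 - <<'E'
from h import *
for n in ("scene","top"):
    s=optics.snapshot(n); save(s,n+"0"); print(n,s["fx"],s["cx"],s["cy"],{k:v for k,v in s.items() if k not in("img","z_map")})
    np.save(n+"0.npy",cloud(s))
print(telemetry.sense())
E
```

```text
scene 402.248953679526 313.444364298658 196.76286784118813 {'fx': 402.248953679526, 'fy': 402.248953679526, 'cx': 313.444364298658, 'cy': 196.76286784118813, 'camera_from_world': array([[-0.07650631,  0.99695134, -0.01532346,  0.03052476],
       [-0.67770167, -0.04072199,  0.73420853,  0.30022272],
       [ 0.73134617,  0.06655632,  0.67875108, -1.51943065],
       [ 0.        ,  0.        ,  0.        ,  1.        ]])}
top 475.56389254556433 318.22041197369083 199.6694100416809 {'fx': 475.56389254556433, 'fy': 475.56389254556433, 'cx': 318.22041197369083, 'cy': 199.6694100416809, 'camera_from_world': array([[-0.00282372, -0.99998938,  0.00364341, -0.00446613],
       [ 0.99183644, -0.00233618,  0.12749515, -0.52484062],
       [-0.12748528,  0.00397367,  0.9918325 , -1.38371641],
       [ 0.        ,  0.        ,  0.        ,  1.        ]])}
{'t': 0.1, 'joint_pos': array([-1.36301649e+00,  1.50916843e-01,  1.43791324e+00,  6.29271522e-06,
        1.55380078e+00, -1.33983161e-01]), 'joint_vel': array([-4.15984936e-04, -1.71076855e-05, -6.69491938e-04, -5.67036062e-04,
        1.65597820e-04, -9.10657732e-04]), 'joint_efforts': array([ 2.30450300e-03, -7.14381552e+01, -5.71794105e+01, -3.47538671e-04,
        7.01391895e-03,  2.68965914e-05]), 'eef_pos': array([ 0.19266003, -0.54154455,  0.23077349]), 'orientation': array([ 9.85435127e-01,  1.70050996e-01, -1.60061026e-05, -5.18869660e-04]), 'ft_force': array([-0.43530534,  0.16581129, -0.3004656 ]), 'wrist_torque': array([ 0.02025776,  0.05014409, -0.05209506]), 'finger_force': 0.0, 'opening': 0.0854132630727532}
```

View pics/top0.png

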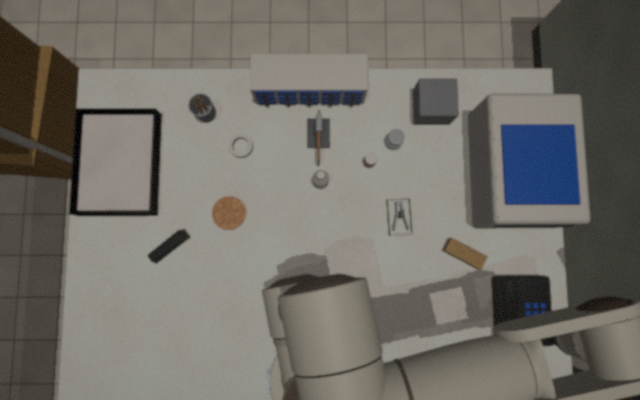

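View pics/scene0.png

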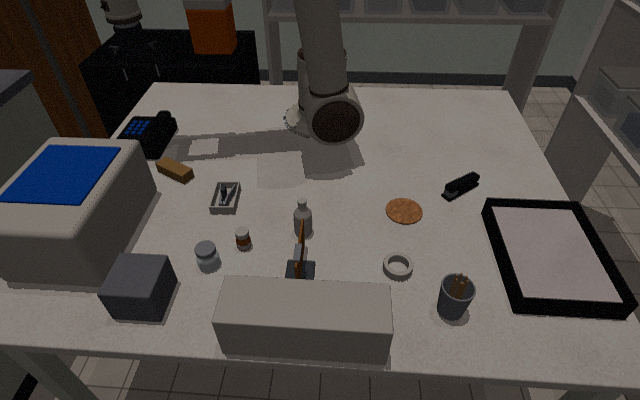

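```bash
python3 - <<'E'
from h import *
T=np.load("top0.npy");S=np.load("scene0.npy")
im=cv2.imread("pics/top0.png"); im2=cv2.imread("pics/scene0.png")
def st(W,box,zl,zh,name):
    u0,u1,v0,v1=box; p=W[v0:v1,u0:u1].reshape(-1,3); p=p[(p[:,2]>zl)&(p[:,2]<zh)]
    if len(p)<5: print(name,len(p));return
    r=cv2.minAreaRect((p[:,:2]*1000).astype(np.float32))
    print(name,len(p),"mean",p.mean(0).round(4),"rect",np.round(r[0],1),np.round(r[1],1),round(r[2],1),"z",np.percentile(p[:,2],[2,50,98]).round(4))
st(T,(270,300,300,310),-.1,.1,"desk");
for zl,zh in((.02,.07),(.08,.13)):
    st(T,(305,335,165,192),zl,zh,"gel T"); st(S,(285,317,195,245),zl,zh,"gel S")
st(T,(205,250,192,235),.003,.012,"coaster T"); st(S,(382,426,195,226),.003,.012,"coaster S")
st(T,(300,336,104,167),.085,.12,"board T");st(T,(300,336,104,167),.006,.02,"foot T")
st(S,(282,318,218,285),.02,.12,"board S")
st(T,(380,418,192,240),.02,.035,"holder T");st(S,(205,245,178,218),.02,.034,"holder S")
st(T,(380,418,192,240),.036,.08,"tab T");st(S,(205,245,178,218),.036,.08,"tab S")
# coaster colour
hsv=cv2.cvtColor(im,cv2.COLOR_BGR2HSV)
m=np.zeros((400,640),bool);m[190:240,205:252]=True
m&=hsv[...,1]>90; st(np.where(m[...,None],T,np.nan),(205,252,190,240),-.02,.03,"coaster col")
a=cv2.resize(im[185:245,370:430],(480,480),interpolation=cv2.INTER_CUBIC)
b=cv2.resize(im2[170:225,195:255],(320,293),interpolation=cv2.INTER_CUBIC)
c=cv2.resize(im2[190:290,270:330],(288,480),interpolation=cv2.INTER_CUBIC)
o=np.zeros((480,800,3),np.uint8);o[:,:480]=a;o[:293,480:]=b;cv2.imwrite("pics/c1.png",np.clip(o.astype(float)*1.8,0,255).astype(np.uint8))
E
```

```text
desk 0
gel T 43 mean [ 0.5682 -0.0114  0.0493] rect [592.6  -4.1] [69.5 39.6] 27.6 z [0.0216 0.0517 0.0695]
gel S 214 mean [ 0.6075 -0.0106  0.0464] rect [633.6  -8.9] [88.8 46.3] 6.5 z [0.0207 0.0471 0.0689]
gel T 124 mean [ 0.5826 -0.0123  0.0998] rect [584.  -13.8] [36.3 39.1] 74.1 z [0.0803 0.0925 0.121 ]
gel S 303 mean [ 0.6201 -0.0115  0.0994] rect [648.1 -18.2] [ 40.9 149.6] 86.2 z [0.0806 0.1011 0.1208]
coaster T 859 mean [0.4899 0.2669 0.0061] rect [488.9 270.4] [133.9 128. ] 89.9 z [0.0031 0.0057 0.0109]
coaster S 822 mean [0.4907 0.2632 0.0066] rect [484.6 265.8] [124.6 131. ] 2.1 z [0.0033 0.0066 0.01  ]
board T 171 mean [ 0.7196 -0.0069  0.1049] rect [707.2  -6.9] [ 14.5 149.8] 89.9 z [0.0964 0.1053 0.1123]
foot T 580 mean [ 0.7373 -0.0069  0.0115] rect [730.6  -4. ] [108.6 197. ] 89.6 z [0.0063 0.0116 0.0173]
board S 594 mean [ 0.6804 -0.0089  0.0733] rect [684.7  -3.1] [191.6  46.2] 6.5 z [0.0223 0.0713 0.1107]
holder T 331 mean [ 0.4792 -0.2515  0.0272] rect [ 476.9 -251.6] [112.1  71. ] 3.1 z [0.0205 0.0272 0.0337]
holder S 420 mean [ 0.4816 -0.2514  0.0274] rect [ 475.4 -253.5] [116.8  71.4] 3.0 z [0.0204 0.0281 0.033 ]
tab T 44 mean [ 0.4801 -0.2492  0.0525] rect [ 473.3 -247.7] [15.1 37.5] 74.6 z [0.0369 0.0541 0.0605]
tab S 55 mean [ 0.4834 -0.2507  0.0507] rect [ 480.7 -251.6] [23.5 12.9] 2.7 z [0.0379 0.0528 0.0605]
coaster col 825 mean [0.4896 0.2658 0.0056] rect [490.2 265.5] [95.2 96.2] 0.4 z [-0.0006  0.0056  0.0116]
```

View pics/c1.png

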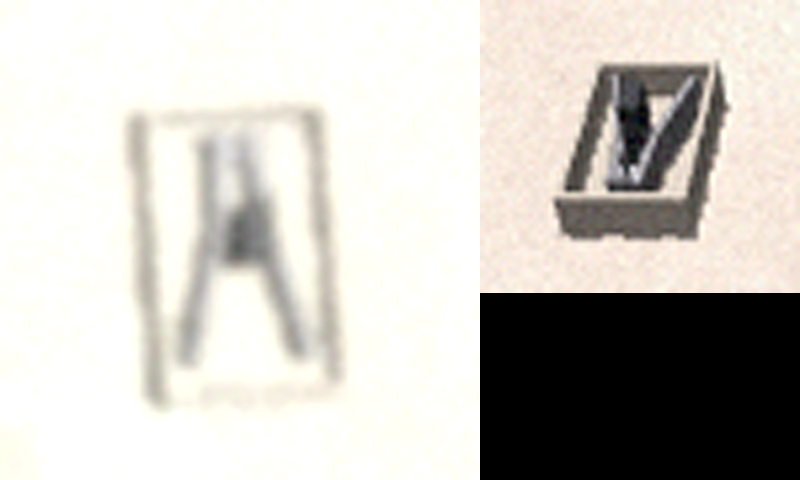

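```bash
cat >> h.py <<'E'
from scipy.spatial.transform import Rotation as R
def go(x,y,z,h=0.0):
    s=telemetry.sense(); r=R.from_quat(s["orientation"])
    t=R.from_matrix(np.array([[np.cos(h),np.sin(h),0],[np.sin(h),-np.cos(h),0],[0,0,-1]]))
    d=np.array([x,y,z])-s["eef_pos"]
    print("t",round(s["t"],2),"pos",s["eef_pos"].round(4),"open",round(s["opening"],4),"ff",round(s["finger_force"],1),"f",s["ft_force"].round(1))
    print("rotvec",(r.inv()*t).as_rotvec().round(4),"shift now-frame cm",(r.inv().apply(d)*100).round(2),"target-frame cm",(t.inv().apply(d)*100).round(2))
E
python3 - <<'E'
from h import *
T=np.load("top0.npy");S=np.load("scene0.npy")
def sel(W,u0,u1,v0,v1,zl,zh):
    p=W[v0:v1,u0:u1].reshape(-1,3); return p[(p[:,2]>zl)&(p[:,2]<zh)]
for n,W,b in(("T",T,(305,335,165,195)),("S",S,(285,317,195,245))):
    p=sel(W,*b,.105,.13); p=p[p[:,0]<.615]; print("cap",n,len(p),p.mean(0).round(4),np.ptp(p,0).round(3))
p=sel(T,305,335,165,195,.03,.09);p=p[p[:,0]<.615];print("body T y",np.percentile(p[:,1],[3,97]).round(4),"x",np.percentile(p[:,0],[3,97]).round(4))
p=sel(S,285,317,195,245,.02,.075);p=p[p[:,0]<.616];print("body S y",np.percentile(p[:,1],[3,97]).round(4),"x",np.percentile(p[:,0],[3,97]).round(4))
for n,W,b in(("T",T,(305,335,100,172)),("S",S,(285,318,215,285))):
    p=sel(W,*b,.09,.116); p=p[(p[:,0]>.618)&(p[:,0]<.80)&(abs(p[:,1]+.007)<.015)]
    print("board",n,len(p),"x",np.percentile(p[:,0],[0,1,5,95,99]).round(4)); c=np.polyfit(p[:,0]-.63,p[:,1],1); print(c.round(4))
p=sel(T,300,340,100,172,.007,.02);p=p[(abs(p[:,1]+.007)<.05)&(p[:,0]>.67)&(p[:,0]<.81)];r=cv2.minAreaRect((p[:,:2]*1000).astype(np.float32));print("foot",r,np.percentile(p[:,0],[2,98]),np.percentile(p[:,1],[2,98]))
go(.585,-.012,.20,0)
E
```

```text
cap T 54 [ 0.5855 -0.0124  0.1166] [0.021 0.02  0.016]
cap S 75 [ 0.5883 -0.0131  0.1156] [0.025 0.02  0.018]
body T y [-0.0343  0.0093] x [0.5624 0.6059]
body S y [-0.0353  0.009 ] x [0.5886 0.6079]
board T 171 x [0.6324 0.6335 0.6427 0.7709 0.7796]
[-0.0025 -0.0067]
board S 242 x [0.6305 0.6336 0.6412 0.7774 0.7805]
[-0.0037 -0.008 ]
foot ((739.4911499023438, -8.408279418945312), (89.418701171875, 99.45953369140625), 88.35115051269531) [0.69093498 0.78199403] [-0.03981591  0.02503036]
t 0.1 pos [ 0.1927 -0.5415  0.2308] open 0.0854 ff 0.0 f [-0.4  0.2 -0.3]
rotvec [-0.001   0.      0.3418] shift now-frame cm [ 54.71 -36.74   3.12] target-frame cm [ 39.23 -52.95   3.08]
```

Call:
jog_arm(series=[[0,0,0.114,0,0,0,1],[0,0,0.114,0,0,0,1],[0,0,0.114,0,0,0,1],[0,0,0,2.8,-3.8,0,1],[0,0,0,2.8,-3.8,0,1],[0,0,0,2.8,-3.8,0,1],[0,0,0,2.8,-3.8,0,1],[0,0,0,2.8,-3.8,0,1]])

```text
t: 0.9
eef_pos: [0.3334, -0.35, 0.2311]
orientation: [1.0, -0.0, -0.0, -0.0]
ft_force: [1.4, -0.0, 0.7]
opening: 0.0854
finger_force: 0.0
```

Call:
jog_arm(series=[[0,0,0,2.8,-3.8,0,1],[0,0,0,2.8,-3.8,0,1],[0,0,0,2.8,-3.8,0,1],[0,0,0,2.8,-3.8,0,1],[0,0,0,2.8,-3.8,0,1],[0,0,0,2.8,-3.8,0,1],[0,0,0,2.8,-3.8,0,1],[0,0,0,0,0,0,1]])

```text
t: 1.7
eef_pos: [0.5307, -0.0816, 0.2307]
orientation: [1.0, 0.002, -0.0, -0.001]
ft_force: [-0.8, 0.1, 0.5]
opening: 0.0855
finger_force: 0.0
```

```bash
python3 -c "
from h import *
go(.586,-.0125,.048,0)"
```

```text
t 1.7 pos [ 0.5307 -0.0816  0.2307] open 0.0855 ff 0.0 f [-0.8  0.1  0.5]
rotvec [-0.0015  0.0005  0.0043] shift now-frame cm [ 5.57 -6.86 18.27] target-frame cm [ 5.53 -6.91 18.27]
```

Call:
jog_arm(series=[[0,0,0.004,2.78,-3.43,0,1],[0,0,0,2.78,-3.43,0,1],[0,0,0,0,0,2,1],[0,0,0,0,0,4,1],[0,0,0,0,0,4,1],[0,0,0,0,0,4,1],[0,0,0,0,0,2,1],[0,0,0,0,0,0,1]])

```text
t: 2.5
eef_pos: [0.5827, -0.0174, 0.0682]
orientation: [1.0, -0.002, -0.003, -0.0]
ft_force: [0.1, 0.6, 0.4]
opening: 0.0854
finger_force: 0.0
```

```bash
python3 - <<'E'
from h import *
go(.586,-.0125,.048,0)
E
```

```text
t 2.5 pos [ 0.5827 -0.0174  0.0682] open 0.0854 ff 0.0 f [0.1 0.6 0.4]
rotvec [-0.0009  0.0054 -0.0045] shift now-frame cm [ 0.34 -0.49  2.01] target-frame cm [ 0.33 -0.49  2.02]
```

Call:
jog_arm(series=[[0,0,0,0.3,-0.4,0,1],[0,0,0,0,0,1,1],[0,0,0,0,0,0.9,1],[0,0,0,0,0,0,1],[0,0,0,0,0,0,0],[0,0,0,0,0,0,0],[0,0,0,0,0,0,0],[0,0,0,0,0,0,0]])

```text
t: 3.3
eef_pos: [0.588, -0.0134, 0.0532]
orientation: [1.0, -0.002, 0.001, 0.0]
ft_force: [-2.1, -0.8, 7.5]
opening: 0.0458
finger_force: 61.4
```

Call:
jog_arm(series=[[0,0,0,0,0,0,0],[0,0,0,0,0,0,0],[0,0,0,0,0,-0.5,0],[0,0,0,0,0,-1,0],[0,0,0,0,0,-1,0],[0,0,0,0,0,-0.5,0],[0,0,0,0,0,0,0],[0,0,0,0,0,0,0]])

```text
t: 4.1
eef_pos: [0.5875, -0.0133, 0.0823]
orientation: [1.0, -0.002, 0.0, -0.0]
ft_force: [0.7, 0.4, -2.6]
opening: 0.0456
finger_force: 61.8
```

```bash
python3 - <<'E'
from h import *
go(.490,.2665,.085,0)
s=optics.snapshot("scene");S=cloud(s);im=s["img"]
a=cv2.resize(im[120:300,170:470],(800,480),interpolation=cv2.INTER_CUBIC)
cv2.imwrite("pics/g1.png",np.clip(a[...,::-1]*1.5,0,255).astype(np.uint8))
E
```

```text
t 4.1 pos [ 0.5875 -0.0133  0.0823] open 0.0456 ff 61.8 f [ 0.7  0.4 -2.6]
rotvec [-0.0001 -0.     -0.0042] shift now-frame cm [ -9.87 -27.94  -0.27] target-frame cm [ -9.75 -27.98  -0.27]
```

View pics/g1.png

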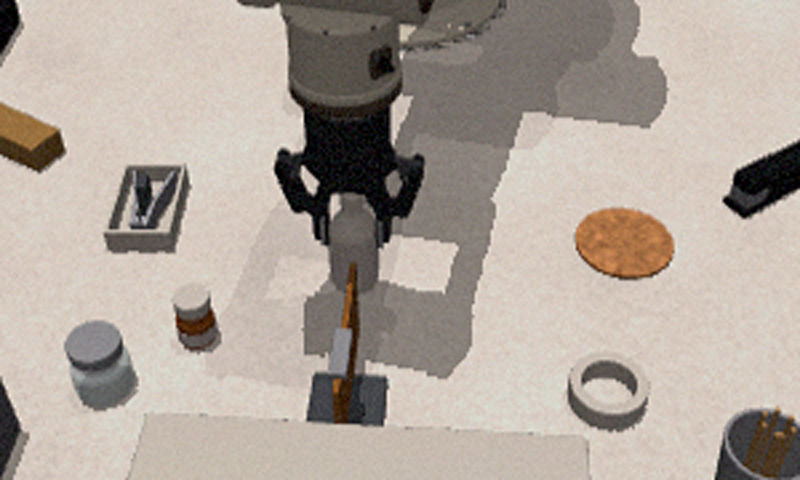

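Call:
jog_arm(series=[[0,0,0,-0.7,-2.0,0,0],[0,0,0,-1.4,-4.0,0,0],[0,0,0,-1.5,-4.4,0,0],[0,0,0,-1.5,-4.4,0,0],[0,0,0,-1.5,-4.4,0,0],[0,0,0,-1.5,-4.4,0,0],[0,0,0,-1.1,-3.0,0,0],[0,0,0,-0.5,-1.3,0,0]])

```text
t: 4.95
eef_pos: [0.4904, 0.2685, 0.082]
orientation: [1.0, -0.001, -0.0, -0.0]
ft_force: [0.2, -0.6, -2.4]
opening: 0.0455
finger_force: 61.9
```

Call:
jog_arm(series=[[0,0,0,0,0,0,0],[0,0,0,0,0,0,0],[0,0,0,0,0,0.8,0],[0,0,0,0,0,0.6,0],[0,0,0,0,0,0.3,0],[0,0,0,0,0,0,0],[0,0,0,0,0,0,0],[0,0,0,0,0,0,0]])

```text
t: 5.75
eef_pos: [0.4919, 0.2661, 0.0656]
orientation: [1.0, -0.002, 0.0, -0.0]
ft_force: [0.4, -0.3, -2.2]
opening: 0.0456
finger_force: 61.9
```

```bash
python3 - <<'E'
from h import *
go(.490,.2665,.059,0)
E
```

```text
t 5.75 pos [0.4919 0.2661 0.0656] open 0.0456 ff 61.9 f [ 0.4 -0.3 -2.2]
rotvec [-0.0002 -0.0004 -0.0043] shift now-frame cm [-0.19 -0.04  0.66] target-frame cm [-0.19 -0.04  0.66]
```

Call:
jog_arm(series=[[0,0,0,0,0,0.2,0],[0,0,0,0,0,0.2,0],[0,0,0,0,0,0.1,0],[0,0,0,0,0,0.05,0],[0,0,0,0,0,0,0],[0,0,0,0,0,0,0],[0,0,0,0,0,0,0],[0,0,0,0,0,0,0]])

```text
t: 6.55
eef_pos: [0.4918, 0.2661, 0.0599]
orientation: [1.0, -0.002, 0.0, -0.0]
ft_force: [0.2, 0.4, -2.2]
opening: 0.0462
finger_force: 61.9
```

Call:
jog_arm(series=[[0,0,0,0,0,0.05,0],[0,0,0,0,0,0.05,0],[0,0,0,0,0,0.05,0],[0,0,0,0,0,0,0],[0,0,0,0,0,0,0],[0,0,0,0,0,0,0],[0,0,0,0,0,0,0],[0,0,0,0,0,0,0]])

```text
t: 7.35
eef_pos: [0.4921, 0.2661, 0.0592]
orientation: [1.0, -0.002, 0.001, -0.0]
ft_force: [-2.7, -1.5, 9.6]
opening: 0.046
finger_force: 63.1
```

Call:
jog_arm(series=[[0,0,0,0,0,0,0.7],[0,0,0,0,0,0,1],[0,0,0,0,0,0,1],[0,0,0,0,0,0,1],[0,0,0,0,0,-1,1],[0,0,0,0,0,-3,1],[0,0,0,0,0,-4,1],[0,0,0,0,0,-4,1]])

```text
t: 8.15
eef_pos: [0.4914, 0.266, 0.1803]
orientation: [1.0, -0.002, -0.0, 0.0]
ft_force: [0.8, 0.6, -0.4]
opening: 0.0856
finger_force: 0.0
```

```bash
python3 - <<'E'
from h import *
h=.054
# re-measure the tab in clip: tab dark points
T=np.load("top0.npy");S=np.load("scene0.npy")
for n,W,(u0,u1,v0,v1) in(("T",T,(380,418,192,240)),("S",S,(205,245,178,218))):
    p=W[v0:v1,u0:u1].reshape(-1,3);p=p[(p[:,2]>.045)&(p[:,2]<.065)];print(n,p.mean(0),np.ptp(p,0),np.median(p,0))
go(.481,-.2505,.20,h)
s=optics.snapshot("top");W=cloud(s);p=W[185:235,205:250].reshape(-1,3);p=p[p[:,2]>.105];p=p[p[:,2]<.125];print("gel",len(p),p.mean(0))
s=optics.snapshot("scene");W=cloud(s)
save(s,"g2")
p=W.reshape(-1,3);p=p[(abs(p[:,0]-.49)<.04)&(abs(p[:,1]-.266)<.04)];q=p[(p[:,2]>.105)&(p[:,2]<.125)];print("gel S cap",len(q),q.mean(0));q=p[(p[:,2]>.03)&(p[:,2]<.07)];print(len(q),np.percentile(q[:,1],[3,97]))
E
```

```text
T [ 0.48075209 -0.25036621  0.05534237] [0.02075187 0.01224111 0.01392415] [ 0.48067016 -0.25054417  0.05529928]
S [ 0.48209584 -0.25097804  0.05460342] [0.0236511  0.01298751 0.01620549] [ 0.48184563 -0.25051753  0.05604225]
t 8.15 pos [0.4914 0.266  0.1803] open 0.0856 ff 0.0 f [ 0.8  0.6 -0.4]
rotvec [ 0.      0.0003 -0.0582] shift now-frame cm [-0.82 51.65 -1.96] target-frame cm [-3.83 51.51 -1.97]
gel 0 [nan nan nan]
gel S cap 58 [0.49501469 0.26318715 0.11781148]
200 [0.24141124 0.28625237]<stdin>:8: RuntimeWarning: Mean of empty slice.
  ret = um.true_divide(
```

Call:
jog_arm(series=[[0,0,0,0,2,-1,1],[0,0,0,0,4,-1,1],[0,0,0,0,4.6,0,1],[0,0,0,-0.1,4.6,0,1],[0,0,0,-0.1,4.6,0,1],[0,0,0,-0.1,4.6,0,1],[0,0,0,-0.1,4.6,0,1],[0,0,0,-0.1,4.6,0,1]])

```text
t: 9.05
eef_pos: [0.4849, -0.0717, 0.1989]
orientation: [1.0, -0.002, 0.0, 0.0]
ft_force: [0.2, -0.6, -0.3]
opening: 0.0855
finger_force: 0.0
```

Call:
jog_arm(series=[[0,0,0,-0.1,4.6,0,1],[0,0,0,-0.1,4.6,0,1],[0,0,0,-0.1,4.6,0,1],[0,0,0,-0.1,3,0,1],[0,0,0,0,1.2,0,1],[0,0,-0.058,0,0,0,1],[0,0,0,0,0,0,1],[0,0,0,0,0,0,1]])

```text
t: 9.85
eef_pos: [0.4806, -0.2493, 0.1985]
orientation: [1.0, 0.026, 0.0, -0.0]
ft_force: [-0.6, 0.0, 1.1]
opening: 0.0856
finger_force: 0.0
```

```bash
python3 - <<'E'
from h import *
go(.481,-.2505,.033,.054)
s=telemetry.sense();print(s["orientation"])
E
```

```text
t 9.85 pos [ 0.4806 -0.2493  0.1985] open 0.0856 ff 0.0 f [-0.6  0.   1.1]
rotvec [-0.0001 -0.0001 -0.0011] shift now-frame cm [ 0.03  0.13 16.55] target-frame cm [ 0.03  0.13 16.55]
[ 9.99650280e-01  2.64445039e-02  5.38204313e-05 -5.33376576e-05]
```

Call:
jog_arm(series=[[0,0,0,0,0.1,2,1],[0,0,0,0,0,4,1],[0,0,0,0,0,4,1],[0,0,0,0,0,4,1],[0,0,0,0,0,1.5,1],[0,0,0,0,0,0.8,1],[0,0,0,0,0,0,1],[0,0,0,0,0,0,1]])

```text
t: 10.65
eef_pos: [0.4813, -0.251, 0.0365]
orientation: [1.0, 0.027, 0.001, 0.0]
ft_force: [0.9, 0.1, 0.3]
opening: 0.0854
finger_force: 0.0
```

Call:
jog_arm(series=[[0,0,0,0,0,0,0.3],[0,0,0,0,0,0,0.3],[0,0,0,0,0,0,0.2],[0,0,0,0,0,0,0],[0,0,0,0,0,0,0],[0,0,0,0,0,0,0],[0,0,0,0,0,0,0],[0,0,0,0,0,0,0]])

```text
t: 11.45
eef_pos: [0.4806, -0.2509, 0.0354]
orientation: [1.0, 0.027, -0.0, -0.0]
ft_force: [-1.0, -0.6, 2.4]
opening: 0.0109
finger_force: 62.4
```

Call:
jog_arm(series=[[0,0,0,0,0,-1,0],[0,0,0,0,0,-2,0],[0,0,0,0,0,-2,0],[0,0,0.054,0,-1,-0.5,0],[0,0,0,0,-3,0,0],[0,0,0,0,-4,0,0],[0,0,0,0,-4,0,0],[0,0,0,0,-4,0,0]])

```text
t: 12.25
eef_pos: [0.4799, -0.0895, 0.091]
orientation: [1.0, -0.0, 0.0, -0.0]
ft_force: [0.9, -0.4, -0.0]
opening: 0.0106
finger_force: 62.2
```

Call:
jog_arm(series=[[0,0,0,0,-4,0,0],[0,0,0,0,-3,0,0],[0,0,0,0,-1.4,0,0],[0,0,0,0,0,0,0],[0,0,0,0,0,2,0],[0,0,0,0,0,1.5,0],[0,0,0,0,0,0.5,0],[0,0,0,0,0,0,0]])

```text
t: 13.05
eef_pos: [0.48, -0.0077, 0.05]
orientation: [1.0, -0.001, -0.001, -0.0]
ft_force: [-0.0, 0.5, 0.0]
opening: 0.0107
finger_force: 62.2
```

```bash
python3 - <<'E'
from h import *
go(.480,-.007,.0325,0)
s=optics.snapshot("scene");im=s["img"]
a=cv2.resize(im[120:270,200:450],(800,480),interpolation=cv2.INTER_CUBIC)
cv2.imwrite("pics/k1.png",np.clip(a[...,::-1]*1.6,0,255).astype(np.uint8))
E
```

```text
t 13.05 pos [ 0.48   -0.0077  0.05  ] open 0.0107 ff 62.2 f [-0.   0.5  0. ]
rotvec [-0.0001  0.0011 -0.0011] shift now-frame cm [ 0.01 -0.07  1.75] target-frame cm [ 0.   -0.07  1.75]
```

View pics/k1.png

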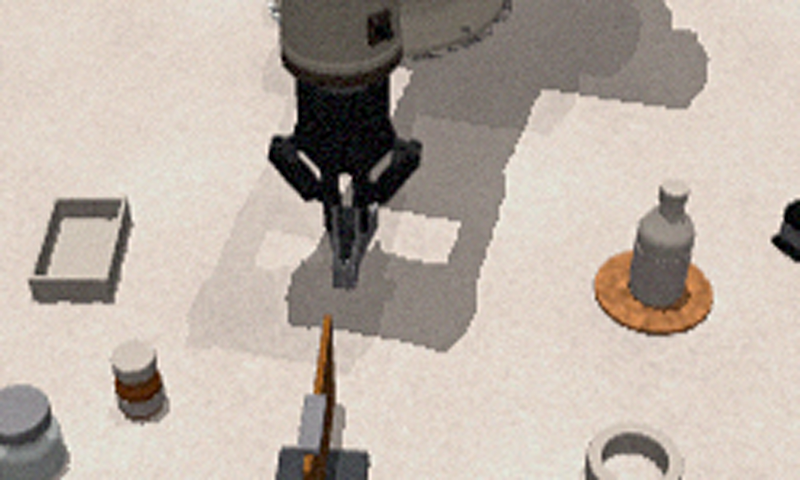

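Call:
jog_arm(series=[[0,0,0,0,0,0.8,0],[0,0,0,0,0,0.4,0],[0,0,0,0,0,0.2,0],[0,0,0,0,0,0.15,0],[0,0,0,0,0,0.1,0],[0,0,0,0,0,0,0],[0,0,0,0,0,0,0],[0,0,0,0,0,0,0]])

```text
t: 13.9
eef_pos: [0.4802, -0.0068, 0.0339]
orientation: [1.0, -0.0, 0.0, -0.0]
ft_force: [1.1, 0.5, -0.5]
opening: 0.0103
finger_force: 62.2
```

Call:
jog_arm(series=[[0,0,0,0,0,0.1,0],[0,0,0,0,0,0.1,0],[0,0,0,0,0,0.05,0],[0,0,0,0,0,0,0],[0,0,0,0,0,0,0],[0,0,0,0,0,0,0],[0,0,0,0,0,0,0],[0,0,0,0,0,0,0]])

```text
t: 14.7
eef_pos: [0.4801, -0.0069, 0.0313]
orientation: [1.0, -0.0, 0.0, -0.0]
ft_force: [-1.4, -0.3, 3.4]
opening: 0.0109
finger_force: 62.7
```

Call:
jog_arm(series=[[0,0,0,0,0,0,0.5],[0,0,0,0,0,0,1],[0,0,0,0,0,0,1],[0,0,0,0,0,0,1],[0,0,0,0,0,-2,1],[0,0,0,0,0,-4,1],[0,0,0,-2,0,-4,1],[0,0,0,-2.1,0,0,1]])

```text
t: 15.5
eef_pos: [0.4408, -0.0072, 0.1359]
orientation: [1.0, 0.0, 0.003, 0.001]
ft_force: [-0.1, -1.2, -1.2]
opening: 0.086
finger_force: 0.0
```

```bash
python3 - <<'E'
from h import *
s=optics.snapshot("scene");S=cloud(s);im=s["img"]
P=S.reshape(-1,3);P=P[(abs(P[:,0]-.48)<.08)&(abs(P[:,1]+.007)<.05)]
t=P[(P[:,2]>.042)&(P[:,2]<.06)];print("tab",len(t),t.mean(0),np.ptp(t,0))
b=P[(P[:,2]>.012)&(P[:,2]<.032)];print("clip",len(b),np.percentile(b[:,:2],[2,98],axis=0))
for x0 in np.arange(.42,.54,.015):
    q=b[abs(b[:,0]-x0)<.0075]
    if len(q): print(round(x0,3),len(q),q[:,1].min().round(4),q[:,1].max().round(4))
a=cv2.resize(im[150:240,230:380],(800,480),interpolation=cv2.INTER_CUBIC)
cv2.imwrite("pics/k2.png",np.clip(a[...,::-1]*1.8,0,255).astype(np.uint8))
go(.440,-.007,.002,0)
E
```

```text
tab 33 [ 0.482062   -0.00699784  0.05185808] [0.02299005 0.01106962 0.01178622]
clip 166 [[ 0.43387546 -0.02938419]
 [ 0.52037575  0.01639189]]
0.435 13 -0.0304 0.0167
0.45 22 -0.0269 0.0145
0.465 20 -0.0256 0.0099
0.48 33 -0.0211 0.0077
0.495 24 -0.0167 0.0038
0.51 26 -0.0174 0.0025
0.525 28 -0.0171 0.0025
t 15.55 pos [ 0.4373 -0.0068  0.1335] open 0.0854 ff 0.0 f [2.5 0.1 0.8]
rotvec [ 0.0006 -0.0028  0.0002] shift now-frame cm [2.400e-01 1.000e-02 1.315e+01] target-frame cm [ 0.27  0.02 13.15]
```

View pics/k2.png

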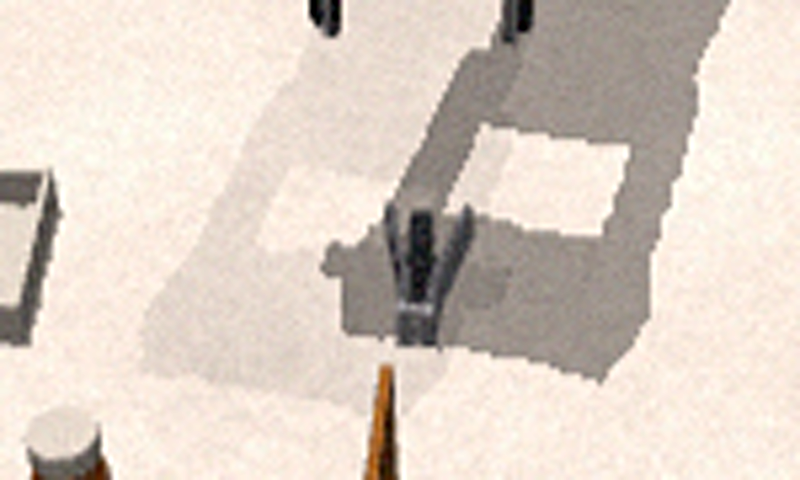

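Call:
jog_arm(series=[[0,0,0,0.2,0,2,1],[0,0,0,0,0,4,1],[0,0,0,0,0,4,1],[0,0,0,0,0,2,1],[0,0,0,0,0,0.6,1],[0,0,0,0,0,0,1],[0,0,0,0,0,0,1],[0,0,0,0,0,0,1]])

```text
t: 16.35
eef_pos: [0.4419, -0.007, 0.0066]
orientation: [1.0, -0.0, 0.001, 0.0]
ft_force: [-0.2, -0.6, -0.1]
opening: 0.0854
finger_force: 0.0
```

```bash
python3 - <<'E'
from h import *
go(.440,-.007,.002,0)
E
```

```text
t 16.35 pos [ 0.4419 -0.007   0.0066] open 0.0854 ff 0.0 f [-0.2 -0.6 -0.1]
rotvec [ 0.0003 -0.002  -0.0002] shift now-frame cm [-0.19  0.    0.46] target-frame cm [-0.19  0.    0.46]
```

Call:
jog_arm(series=[[0,0,0,-0.2,0,0.2,1],[0,0,0,0,0,0.2,1],[0,0,0,0,0,0,1],[0,0,0,0,0,0,0.6],[0,0,0,0,0,0,0.5],[0,0,0,0,0,0,0.4],[0,0,0,0,0,0,0.3],[0,0,0,0,0,0,0]])

```text
t: 17.15
eef_pos: [0.4397, -0.007, 0.0022]
orientation: [1.0, -0.0, 0.001, 0.0]
ft_force: [-3.1, -0.8, 13.9]
opening: 0.0224
finger_force: 59.8
```

Call:
jog_arm(series=[[0,0,0,0,0,0,0],[0,0,0,0,0,0,0],[0,0,0,0,0,0,0],[0,0,0,0,0,-0.5,0],[0,0,0,0,0,-1,0],[0,0,0,0,0,-1.5,0],[0,0,0,0,0,-1,0],[0,0,0,0,0,0,0]])

```text
t: 17.95
eef_pos: [0.4399, -0.007, 0.0428]
orientation: [1.0, -0.0, 0.001, 0.0]
ft_force: [0.4, 0.4, -1.7]
opening: 0.0227
finger_force: 59.0
```

```bash
python3 - <<'E'
from h import *
s=optics.snapshot("scene");S=cloud(s);im=s["img"]
P=S.reshape(-1,3);P=P[(P[:,0]>.45)&(P[:,0]<.57)&(abs(P[:,1]+.007)<.05)]
t=P[(P[:,2]>.08)&(P[:,2]<.1)];print("tab",len(t),t.mean(0),np.ptp(t,0))
b=P[(P[:,2]>.03)&(P[:,2]<.075)]
for x0 in np.arange(.47,.55,.01):
    q=b[abs(b[:,0]-x0)<.005]
    if len(q): print(round(x0,3),len(q),q.min(0).round(4),q.max(0).round(4))
a=cv2.resize(im[130:240,230:400],(800,518),interpolation=cv2.INTER_CUBIC)
cv2.imwrite("pics/k3.png",np.clip(a[...,::-1]*1.8,0,255).astype(np.uint8))
go(.440,-.007,.04,0)
E
```

```text
tab 81 [ 0.47084    -0.00792256  0.0921653 ] [0.04676726 0.0842508  0.01926315]
0.47 12 [ 0.4661 -0.0201  0.0478] [0.4745 0.0055 0.0687]
0.48 6 [ 0.4753 -0.019   0.056 ] [0.4825 0.0055 0.0716]
0.49 56 [ 0.4851 -0.0211  0.0434] [0.4944 0.0044 0.0741]
0.5 20 [ 0.4951 -0.0229  0.0484] [0.5043 0.0077 0.0736]
0.51 17 [ 0.5053 -0.0249  0.0514] [0.5141 0.0086 0.0691]
0.52 63 [ 0.5152 -0.0268  0.0418] [0.5249 0.012  0.0716]
t 18.0 pos [ 0.4395 -0.0069  0.0419] open 0.0228 ff 59.0 f [ 1.   0.4 -1.1]
rotvec [ 0.0001 -0.0013 -0.0002] shift now-frame cm [0.05 0.01 0.19] target-frame cm [0.05 0.01 0.19]
```

View pics/k3.png

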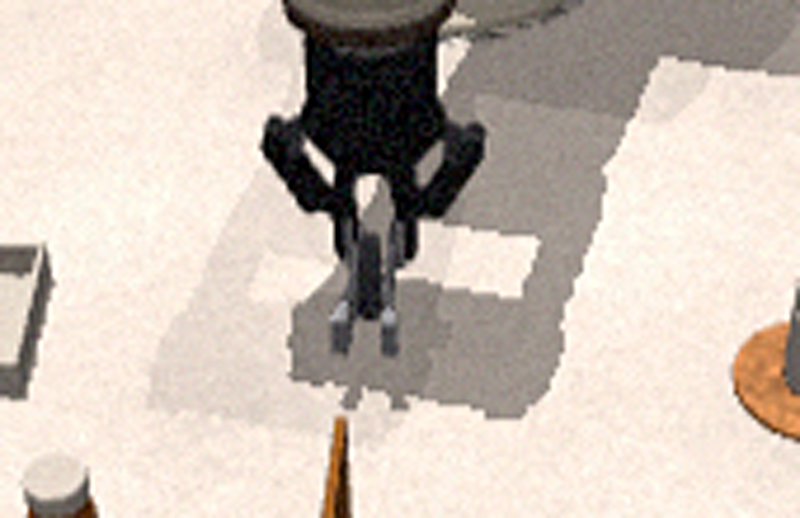

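Call:
jog_arm(series=[[0,0,0,1,0,0,0],[0,0,0,2,0,0,0],[0,0,0,2.5,0,0,0],[0,0,0,2,0,0,0],[0,0,0,1.5,0,0,0],[0,0,0,1,0,0,0],[0,0,0,0,0,0,0],[0,0,0,0,0,0,0]])

```text
t: 18.8
eef_pos: [0.5386, -0.0068, 0.0408]
orientation: [1.0, -0.0, -0.001, -0.0]
ft_force: [0.5, 0.0, -2.0]
opening: 0.0228
finger_force: 59.1
```

```bash
python3 - <<'E'
from h import *
s=optics.snapshot("scene");S=cloud(s);im=s["img"]
a=cv2.resize(im[150:270,260:360],(600,600*120//100),interpolation=cv2.INTER_CUBIC)[:600]
cv2.imwrite("pics/k4.png",np.clip(a[...,::-1]*1.8,0,255).astype(np.uint8))
P=S.reshape(-1,3);P=P[(P[:,0]>.59)&(P[:,0]<.69)&(abs(P[:,1]+.007)<.03)&(P[:,2]>.04)&(P[:,2]<.075)]
for x0 in np.arange(.595,.69,.01):
    q=P[abs(P[:,0]-x0)<.005]
    if len(q): print(round(x0,3),len(q),q.min(0).round(4),q.max(0).round(4))
go(.574,-.007,.042,0)
E
```

```text
0.595 37 [ 0.5901 -0.0215  0.0419] [0.5998 0.0072 0.0742]
0.605 15 [ 0.601  -0.0254  0.0623] [0.609  0.008  0.0677]
0.615 47 [ 0.6108 -0.0269  0.0426] [0.6199 0.0116 0.0677]
0.625 21 [ 0.6204 -0.0246  0.0405] [0.623  0.0115 0.0671]
0.645 3 [ 0.6458 -0.0062  0.0637] [ 0.6486 -0.0056  0.075 ]
0.655 9 [ 0.6504 -0.0061  0.044 ] [ 0.6551 -0.0055  0.0724]
0.665 3 [ 0.6602 -0.0061  0.0435] [ 0.6691 -0.0054  0.0749]
0.675 8 [ 0.6732 -0.006   0.0499] [ 0.6796 -0.0056  0.0737]
0.685 4 [ 0.6803 -0.006   0.0438] [ 0.6846 -0.0055  0.056 ]
t 18.85 pos [ 0.5385 -0.0068  0.041 ] open 0.0228 ff 59.1 f [ 1.   0.5 -0.4]
rotvec [-0.0002  0.0008 -0.0001] shift now-frame cm [ 3.55  0.02 -0.1 ] target-frame cm [ 3.55  0.02 -0.1 ]
```

View pics/k4.png

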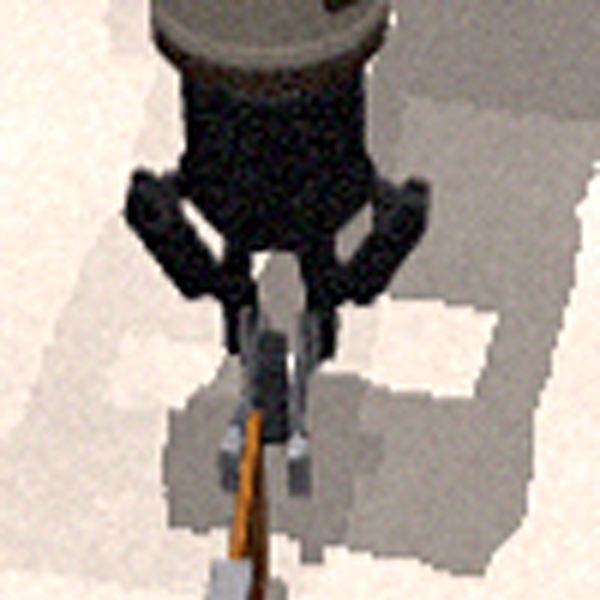

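Call:
jog_arm(series=[[0,0,0,0,0.12,0,0],[0,0,0,0.6,0,0,0],[0,0,0,0.8,0,0,0],[0,0,0,0.8,0,0,0],[0,0,0,0.8,0,0,0],[0,0,0,0.5,0,0,0],[0,0,0,0,0,0,0],[0,0,0,0,0,0,0]])

```text
t: 19.65
eef_pos: [0.574, -0.008, 0.0411]
orientation: [1.0, -0.0, -0.0, -0.0]
ft_force: [0.0, -0.1, -0.9]
opening: 0.0227
finger_force: 59.0
```

```bash
python3 - <<'E'
from h import *
go(.574,-.0085,.042,0)
s=optics.snapshot("scene");S=cloud(s);im=s["img"]
P=S.reshape(-1,3);P=P[(P[:,0]>.62)&(P[:,0]<.69)&(abs(P[:,1]+.007)<.03)&(P[:,2]>.04)&(P[:,2]<.075)]
for x0 in np.arange(.625,.69,.01):
    q=P[abs(P[:,0]-x0)<.005]
    if len(q): print(round(x0,3),len(q),q.min(0).round(4),q.max(0).round(4))
E
```

```text
t 19.65 pos [ 0.574  -0.008   0.0411] open 0.0227 ff 59.0 f [ 0.  -0.1 -0.9]
rotvec [-0.0002  0.0006 -0.0002] shift now-frame cm [ 0.    0.05 -0.09] target-frame cm [ 0.    0.05 -0.09]
0.625 35 [ 0.6203 -0.021   0.0401] [0.63   0.0049 0.0722]
0.635 17 [ 0.6302 -0.0244  0.0571] [0.6398 0.0055 0.0677]
0.645 27 [ 0.6404 -0.0266  0.0613] [0.6498 0.0089 0.0743]
0.655 69 [ 0.6501 -0.028   0.0412] [0.6597 0.0096 0.0681]
0.675 9 [ 0.6728 -0.0061  0.0492] [ 0.6795 -0.0055  0.0719]
0.685 4 [ 0.6813 -0.0058  0.041 ] [ 0.685  -0.0056  0.048 ]
```

Call:
jog_arm(series=[[0,0,0,0,0,0,0.3],[0,0,0,0,0,0,0.35],[0,0,0,0,0,0,0.4],[0,0,0,0,0,0,0.45],[0,0,0,0,0,0,0.5],[0,0,0,0,0,0,0.6],[0,0,0,0,0,0,0.8],[0,0,0,0,0,0,1]])

```text
t: 20.5
eef_pos: [0.5741, -0.0081, 0.0413]
orientation: [1.0, -0.0, 0.0, -0.0]
ft_force: [0.1, 0.6, -0.0]
opening: 0.0776
finger_force: 0.0
```

Call:
jog_arm(series=[[0,0,0,0,0,0,1],[0,0,0,0,0,0,1],[0,0,0,0,0,0,1],[0,0,0,0,0,-1,1],[0,0,0,0,0,-2,1],[0,0,0,-1,0,-4,1],[0,0,0,-3,0,-4,1],[0,0,0,-4,0,0,1]])

```text
t: 21.3
eef_pos: [0.4958, -0.0084, 0.1568]
orientation: [1.0, 0.0, 0.004, 0.001]
ft_force: [-0.4, -0.5, -0.3]
opening: 0.0858
finger_force: 0.0
```

```bash
python3 - <<'E'
from h import *
s=optics.snapshot("scene");S=cloud(s);im=s["img"]
P=S.reshape(-1,3);P=P[(P[:,0]>.54)&(P[:,0]<.69)&(abs(P[:,1]+.007)<.04)&(P[:,2]>.015)&(P[:,2]<.1)]
for x0 in np.arange(.565,.69,.01):
    q=P[abs(P[:,0]-x0)<.005]
    if len(q): print(round(x0,3),len(q),q.min(0).round(4),q.max(0).round(4))
a=cv2.resize(im[150:270,240:400],(800,600),interpolation=cv2.INTER_CUBIC)
cv2.imwrite("pics/k5.png",np.clip(a[...,::-1]*1.8,0,255).astype(np.uint8))
print(telemetry.sense()["ft_force"])
E
```

```text
0.565 7 [ 0.5679 -0.0303  0.0448] [0.5697 0.0129 0.0697]
0.575 20 [ 0.5705 -0.029   0.0453] [0.5799 0.0131 0.0722]
0.585 18 [ 0.5803 -0.0283  0.045 ] [0.59   0.011  0.0706]
0.595 20 [ 0.5906 -0.0243  0.0449] [0.6    0.0093 0.0697]
0.605 25 [ 0.6003 -0.0238  0.0459] [0.61   0.0075 0.0953]
0.615 39 [ 0.6102 -0.0225  0.0439] [0.6192 0.0056 0.0962]
0.625 37 [ 0.6204 -0.0185  0.0435] [0.6292 0.0023 0.0961]
0.635 20 [ 0.6301 -0.0203  0.0163] [0.6395 0.0032 0.0992]
0.645 29 [ 0.6408 -0.0192  0.0447] [0.6489 0.0032 0.0959]
0.655 46 [ 0.6507 -0.0209  0.0293] [0.6595 0.0023 0.071 ]
0.665 14 [ 0.6619 -0.0061  0.0154] [ 0.6699 -0.0056  0.0999]
0.675 12 [ 0.6709 -0.006   0.0502] [ 0.6799 -0.0056  0.0811]
0.685 14 [ 0.6812 -0.0063  0.0185] [ 0.6899 -0.0055  0.0999]
[4.60120856 0.94217949 2.66174061]
```

View pics/k5.png

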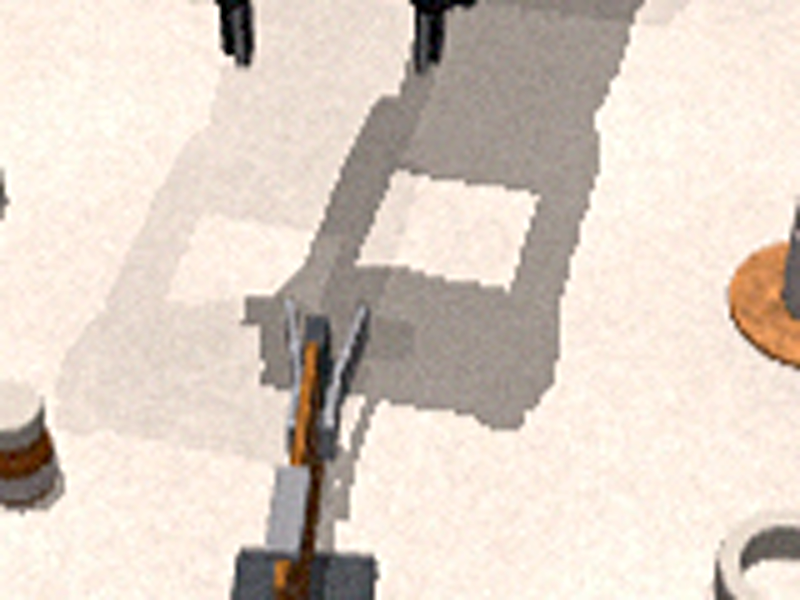

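The clip holds the board edge level and on its own, with its jaws at about (315,430). The gripper is clear of everything.

Call:
jog_arm(series=[[0,0,0,0,0,0,1],[0,0,0,0,0,0,1],[0,0,0,0,0,0,1],[0,0,0,0,0,0,1],[0,0,0,0,0,0,1],[0,0,0,0,0,0,1],[0,0,0,0,0,0,1],[0,0,0,0,0,0,1]])

```text
t: 22.15
eef_pos: [0.4942, -0.0081, 0.1513]
orientation: [1.0, -0.0, -0.0, -0.0]
ft_force: [0.6, -0.8, -0.9]
opening: 0.0853
finger_force: 0.0
```

```bash
python3 -c "
from rig import ticket
print(ticket.sign_off())"
```

```text
the job is handed in; nothing more can be done
None
```

I handed the job in at about 22 s, and the sign-off returned no verdict: the gel bottle stands upright on the coaster, and the clip grips the board's front edge by itself with its jaw tips about 25 mm past the edge.

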